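# Put the thick plug gauge away in its storage tube

## Task

The thick plug gauge has been left standing out on the bench. Pick it up by its handle and slide it head first into the wide storage tube, lowering it gently rather than dropping it, until its head is fully home on the tube's floor, and leave it there with the handle sticking up. Leave the slim plug gauge standing where it is.

Things in the scene. Friction and masses are not known exactly. Their poses are not given: they have to be found in the camera images.
- thick_gauge: Plain steel plug gauge with the thicker head, standing on its head, loose, about 0.55 kg. Head: smooth cylinder 42 mm in diameter, 50 mm long, with a small 3 mm bevel at its lower rim. Above it a round knurled handle 20 mm in diameter and 85 mm long; 135 mm tall in all. Origin: centre of the head's underside (on the bench at the start); z points up along the gauge to the handle's end.
- slim_gauge: Bystander: a plug gauge of the same height (135 mm) and with the same 20 mm handle, but with a slim head only 22 mm in diameter; standing on its head, loose. Its place and that of the thick gauge may be swapped. Origin: centre of its underside; z up.
- wide_tube: The wide storage tube: upright grey plastic tube, open at the top, fixed to the bench on a round foot 72 mm in diameter. 78 mm tall; bore 48 mm in diameter, flaring over the top 12 mm to about 64 mm at the mouth; wall 4 mm. Its inner floor is 8 mm above the bench, so the bore is 70 mm deep. Origin: centre of the foot's underside, on the bench; z up.
- wide_tube_floor (a point): Centre of the wide tube's inner floor, 8 mm above the bench; z up.
- narrow_tube: Bystander: the narrow storage tube, same height (78 mm) and foot, but bore only 28 mm in diameter, flaring to about 44 mm at the mouth; the thick head does not go into it. Fixed; its place and that of the wide tube may be swapped. Origin: centre of the foot's underside; z up.
Things that resemble listed ones, but are neither listed nor needed, are in the scene too. Leave any orange or pink look-alike of the wide_tube alone.

How it is judged:
By the outcome, as a careful person would: the job done as asked, in the order asked, and still so for the second after the job is handed in, with the robot touching nothing.
It also fails if it takes over 48 s, if anything falls off the work surface, if the arm or the gripper's body presses on something with over 40 N, if the wrist force passes 120 N, or if a joint passes its speed limit or range.

## Robot

A 6-joint arm with a two-finger parallel gripper is mounted at the origin on the work surface. World frame = base frame: x ahead of the robot, y to its left, z up, the work surface at z = 0. Lengths are in m, angles in rad, forces in N, time in s.
With the tool pointing down it reaches from about 0.35 to 0.85 m from the base axis. Payload 8.1 kg.
Tool frame: the origin (TCP) lies at the very end of the fingers, on their centre line; the grasp point (between the pads) lies 19 mm behind it; z points along the fingers, y is the line along which they close (so a half turn about z gives the same grasp; the last joint's range is limited). The gripper opens to 93 mm and grips with 3 to 60 N. Pads are 15 mm wide; open, the fingers measure 128 mm over their backs; the gripper's body (75 mm by 188 mm) begins 65 mm behind the grasp point.
Start: joints at [1.147, 0.13, 1.488, -0, 1.523, -0.085], TCP at [0.199, 0.566, 0.219] pointing down, gripper open.
Joint ranges: [-2.96, 2.96], [-0.89, 2.26], [0.02, 2.5], [-1.34, 4.48], [0, 2.73], [-2.66, 2.66]. Speed limits (rad/s): [2.39, 2.39, 2.79, 3.14, 3.14, 3.14].

## Interface

Orientations are given as a rotation vector (axis times angle).
In Python, from plant import robot gives the robot as it stands. The module is installed in compiled form; this text tells all that it offers.
- The arm moves only by the tool play_rows, never from a script. Its argument "increments" is text: rows parted by semicolons, each of 5 numbers parted by spaces: the shift along the tool's x, y, z in mm, then the turn about the tool's z in degrees, then the closure, from -1 (fully open) to 1 (shut). In form: dx dy dz yaw claw; .... A call has 1 to 20 rows; each row is the pose to reach, as a shift and turn from the pose commanded when the call began, along the tool's axes at that moment; what a row does not reach only later rows make up. A row lasts 1/10 s, in which the tool goes at most 50 mm and 8.59 degrees, less where a joint would pass 70% of its speed; a pose out of reach is approached as far as the arm can. A call with a gripper value outside its range is refused whole. The fingers move at their own pace and stop on an object; "force" is the grip in N (left out, the last holds). Time passes only in rows, so rows that repeat a pose let the fingers close. It gives the time, the measured TCP pose, the force, the opening and the grip force at its end, in the units of the state.
- robot.read_state(): the state, without advancing time (a new reading comes with each control period).
- robot.read_camera(name): name is "scene" or "top" or "wrist"; returns the picture (400x640x3 uint8, blue, green, red); there is no depth.
- robot.calibration(name): a dict with "vertical_fov" (degrees; the focal length in pixels is half the picture's height over the tangent of half this angle, whatever the lens; pixels are square), "cx", "cy" (the principal point, pixels), "rvec" (rotation vector, rad) and "tvec" (3), from world to camera coordinates, as OpenCV has them. Camera axes: x right, y down, z forward; pixel columns grow to the right and rows downward; lengths in m; the calibration is good to about 2 mm. A picture is of the moment at which its call begins: read the wrist's pose just before it. calibration takes no time and is no camera call; for the wrist camera it gives the pose at the moment of the call.
- robot.close_job(): hands the job in; it is judged then, once.
Trained networks look in the newest picture that a camera, given by its name, has taken for a name from the list of things; names that differ only in an ending like _2 or _b are one class to them, and where a whole thing is asked for, a point or a joint stands for the part that bears it (a point fixed in the world has none). Each returns a list of dicts, best first, with "conf" (0 to 1); they miss things now and then, are a little off and sometimes report something else, mostly with a low value. They report only what shows in the picture. A call takes as long as a camera call. They do not tell look-alikes from the thing itself.
- robot.recognise(camera, query): "centre" ([x, y, z] in m, in world coordinates, good to about 4 mm: the middle of the surface that is visible of it).
- robot.regions_of(camera, query): "pixels" (400x640 bool, what is visible of it).
- robot.landmark_of(camera, query): "centre" ([x, y, z] in m, in world coordinates, good to about 4 mm: a listed point, or the origin of a listed thing).
The state is a dict: "t": time; "q": joint angles; "dq": joint speeds; "joint_torque": joint torques, N m; "tool_pos": TCP position; "orientation": TCP orientation; "force": force on the tool from outside, world axes, zero at the start; "wrist_torque": the same for the moment, N m; "opening": finger opening in m; "gripper_force": force on a finger pad.
Only numpy, scipy, OpenCV 4.12 (cv2) and the standard library are available. Lean on these libraries where they do the work, as an engineer would, in place of code of your own. Each camera call takes 0.05 s, during which the arm holds its last target. There are 200 camera calls.

## Working session

There is one attempt and no reset: what is moved stays moved. The work goes in short steps, Python scripts to look and compute and a tool call to move; the robot and the scene stay as the last step left them, time stands still between calls to the robot, and variables do not carry over. Pictures are saved under pics/ and viewed, at most 10 in all, crops included, and the job is handed in when it is done.

Besides the shell and the picture viewer there is one more tool, called after "Request:" as name(argument=value, ...), one argument or row to a line, values as JSON. play_rows: Moves the arm, as the interface text tells. Its arguments: {"type":"object","properties":{"increments":{"type":"string"},"force":{"type":"number"}},"required":["increments"]}

```bash
mkdir -p pics; python3 - <<'E'
from plant import robot
import cv2,numpy as np
s=robot.read_state();print(s['t'],s['tool_pos'],s['orientation'],s['opening'])
a=robot.read_camera('scene');b=robot.read_camera('top')
cv2.imwrite('pics/scene.png',a);cv2.imwrite('pics/top.png',b)
for c in('scene','top'):
  for q in('thick_gauge','slim_gauge','wide_tube','narrow_tube'):
    print(c,q,[(np.round(d['centre'],3).tolist(),round(d['conf'],2)) for d in robot.landmark_of(c,q)])
  k=robot.calibration(c);print(k)
E
```

```text
0.0 [0.19914725 0.56538555 0.21759523] [-5.29546808e-01 -3.09617060e+00  2.78690003e-03] 0.09312635298650625
scene thick_gauge [([0.514, -0.06, 0.002], 0.68)]
scene slim_gauge [([0.562, -0.308, -0.001], 0.73)]
scene wide_tube [([0.607, 0.166, 0.0], 0.96), ([0.332, 0.319, -0.0], 0.96), ([0.482, 0.177, 0.001], 0.89), ([0.329, 0.069, -0.004], 0.82), ([0.433, 0.344, 0.006], 0.72)]
scene narrow_tube [([0.567, 0.38, 0.0], 0.77)]
{'vertical_fov': 51.54840238615482, 'cx': 317.5633435842951, 'cy': 199.73907024788824, 'rvec': array([ 1.83004838,  1.59708102, -0.73051955]), 'tvec': array([-0.09136572, -0.27727631,  1.4145392 ])}
top thick_gauge [([0.516, -0.059, -0.002], 0.68)]
top slim_gauge [([0.568, -0.312, -0.0], 0.6)]
top wide_tube [([0.48, 0.178, -0.0], 0.98), ([0.428, 0.346, 0.001], 0.97), ([0.329, 0.317, -0.001], 0.97), ([0.331, 0.069, -0.002], 0.86), ([0.611, 0.165, -0.001], 0.83), ([0.516, -0.059, -0.004], 0.19)]
top narrow_tube [([0.57, 0.382, 0.001], 0.56)]
{'vertical_fov': 57.03388953172228, 'cx': 313.1332442234882, 'cy': 189.93954264442206, 'rvec': array([ 2.1626969 , -2.15827583,  0.10482645]), 'tvec': array([0.05113263, 0.45721969, 0.89783881])}
```

View pics/scene.png

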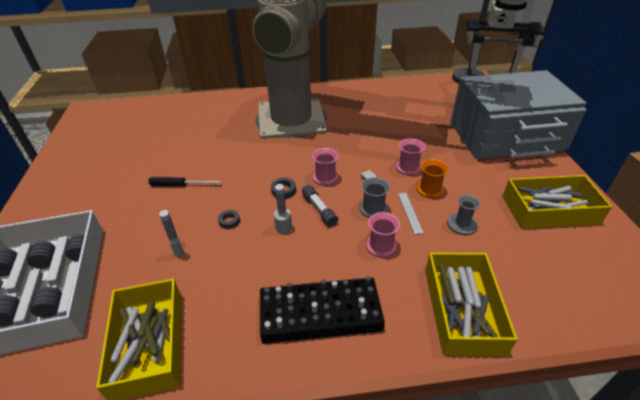

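View pics/top.png

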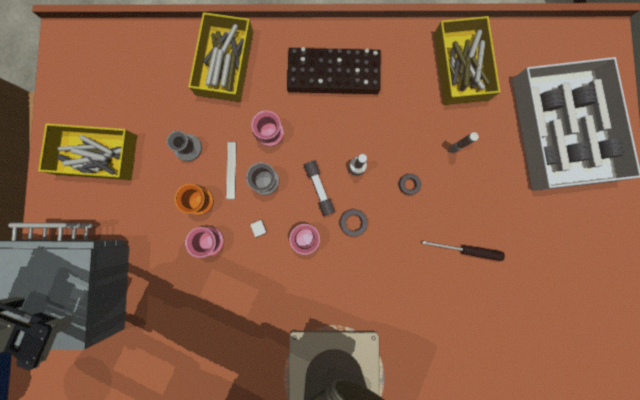

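The wide_tube candidates are the pink ones at top-view pixels (267,128), (305,238) and (204,241), the orange one at (193,199), and the grey one at (262,178). Grey at (262,178) fits the description; the narrow grey tube is at (182,145). The thick gauge is at (359,164) in the top view and (282,210) in the scene view. The slim gauge is at (172,235) in the scene view.

```bash
cat > h.py <<'E'
from plant import robot
import cv2,numpy as np
from scipy.spatial.transform import Rotation as R
def shift(target):
    s=robot.read_state();r=R.from_rotvec(s['orientation'])
    return np.round(r.inv().apply(np.array(target)-s['tool_pos'])*1000,1)
def K(k):
    f=200/np.tan(np.radians(k['vertical_fov']/2));return np.array([[f,0,k['cx']],[0,f,k['cy']],[0,0,1]])
def proj(c,P,k=None):
    k=k or robot.calibration(c)
    return cv2.projectPoints(np.float64(P).reshape(-1,3),k['rvec'],k['tvec'],K(k),None)[0][:,0]
def ray(c,uv,z,k=None):
    k=k or robot.calibration(c);r=R.from_rotvec(k['rvec'])
    d=r.inv().apply(np.linalg.inv(K(k))@[uv[0],uv[1],1]);o=-r.inv().apply(k['tvec'])
    return o+d*(z-o[2])/d[2]
E
python3 - <<'E'
from h import *
b=cv2.imread('pics/scene.png')
T=[.481,.178,0];G=[.515,-.06,0]
print(proj('scene',[T,[.481,.178,.078],G,[.515,-.06,.135]]),proj('top',[T,[.481,.178,.078],G,[.515,-.06,.135]]))
cv2.imwrite('pics/crop.png',cv2.resize(b[140:270,150:410],None,fx=3,fy=3,interpolation=cv2.INTER_CUBIC))
print(shift([.515,-.06,.2]),robot.read_state()['q'],R.from_rotvec(robot.read_state()['orientation']).as_matrix().round(3))
E
```

```text
[[373.82198787 209.13375821]
 [376.05663535 186.19090378]
 [283.05620815 228.16951759]
 [278.50937285 186.81632977]] [[264.56455176 181.73144083]
 [259.89258513 177.45767327]
 [356.59436856 168.8126341 ]
 [363.04665365 158.79445796]]
[-505.7 -485.4   18.6] [ 1.14659291e+00  1.30381269e-01  1.48824115e+00  2.84664081e-05
  1.52295603e+00 -8.54259123e-02] [[-0.943  0.332 -0.   ]
 [ 0.332  0.943  0.   ]
 [ 0.     0.    -1.   ]]
```

View pics/crop.png

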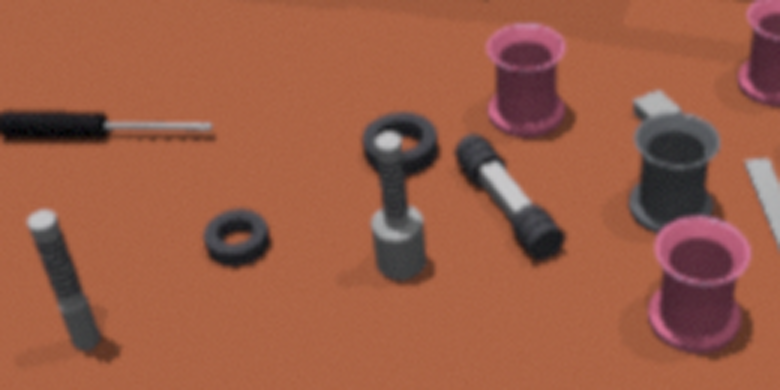

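The crop confirms it: the thick head stands at centre-left, the grey wide tube is at right beside the pink ones, and the slim gauge is at far left. I'll go over the tube first for a close look, then on to the gauge.

Request:
play_rows(
  increments="-394 -271 -40 0 -1;-394 -271 -40 0 -1;-394 -271 -40 0 -1;-394 -271 -40 0 -1;-394 -271 -40 0 -1;-394 -271 -40 0 -1;-394 -271 -40 0 -1;-394 -271 -40 0 -1;-394 -271 -40 0 -1;-394 -271 -40 0 -1;-394 -271 -40 0 -1;-394 -271 -40 0 -1;-394 -271 -40 0 -1;-394 -271 -40 0 -1;-394 -271 -40 0 -1",
)

```text
t: 2.0
tool_pos: [0.4804, 0.1804, 0.2586]
orientation: [-0.527, -3.097, -0.0]
force: [-0.2, -0.0, -0.1]
opening: 0.0928
gripper_force: 0.0
```

```bash
python3 - <<'E'
from h import *
k=robot.calibration('wrist')
a=robot.read_camera('wrist');cv2.imwrite('pics/w1.png',a)
print(robot.read_state()['tool_pos'],k)
for q in('wide_tube','wide_tube_floor','thick_gauge'):print(q,[(np.round(d['centre'],4).tolist(),round(d['conf'],2)) for d in robot.landmark_of('wrist',q)])
print(shift([.515,-.06,.24]))
E
```

```text
[0.48045791 0.18022857 0.25863506] {'vertical_fov': 65.18569492473186, 'cx': 322.7658793315795, 'cy': 199.20791790358564, 'rvec': array([-2.37995009, -1.68807374, -0.22491189]), 'tvec': array([-0.32930029, -0.4204132 ,  0.32505477])}
wide_tube [([0.4351, 0.3409, -0.0029], 0.94), ([0.4775, 0.1777, 0.0018], 0.92), ([0.3346, 0.0704, 0.0004], 0.69), ([0.3257, 0.3168, 0.0015], 0.69), ([0.609, 0.1682, 0.0046], 0.68)]
wide_tube_floor [([0.4814, 0.1753, 0.0088], 0.86), ([0.3286, 0.3158, 0.0083], 0.85), ([0.4283, 0.3441, 0.0065], 0.66), ([0.6027, 0.1618, 0.0051], 0.56), ([0.3333, 0.0715, 0.0066], 0.56)]
thick_gauge [([0.5178, -0.0624, 0.0003], 0.62)]
[-111.8 -214.9   18.7]
```

View pics/w1.png

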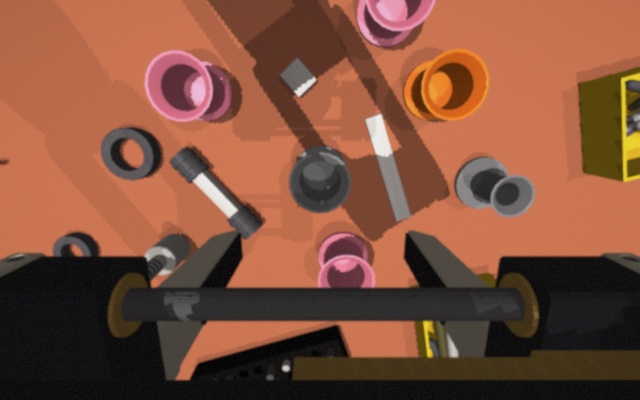

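The wrist view shows the grey tube's mouth centred at about (320,179).

```bash
python3 - <<'E'
from h import *
k=robot.calibration('wrist')
print(ray('wrist',(320,179),.078,k))
robot.read_camera('wrist')
a=cv2.imread('pics/w1.png')
for d in robot.regions_of('wrist','wide_tube'):
  v,u=np.nonzero(d['pixels'])
  if abs(u.mean()-320)<25 and abs(v.mean()-180)<25: print(u.min(),u.max(),v.min(),v.max(),u.mean(),v.mean(),d['conf'])
# overlay projected rim & foot for T guess
T=np.array([.480,.177]);t=np.linspace(0,2*np.pi,73)
for r,z,c in((.032,.078,(0,255,0)),(.036,0,(0,255,255)),(.024,.008,(255,0,255))):
  p=proj('wrist',np.c_[T[0]+r*np.cos(t),T[1]+r*np.sin(t),t*0+z],k)
  print(p.min(0),p.max(0)); 
  b=(p-[250,110])*5
  c5=cv2.resize(a[110:230,250:400],None,fx=5,fy=5) if z==.078 else c5
  cv2.polylines(c5,[b.astype(np.int32)],True,c,1)
cv2.imwrite('pics/ov.png',c5)
E
```

```text
[0.47711776 0.17803187 0.078     ]
288 350 145 212 319.59268218929543 179.33474448140308 0.86
[291.61437865 153.19440189] [348.34883287 208.81811915]
[294.14657141 143.23975527] [346.74902828 195.32779146]
[302.55552975 152.94733049] [338.26793559 188.27093341]
```

View pics/ov.png

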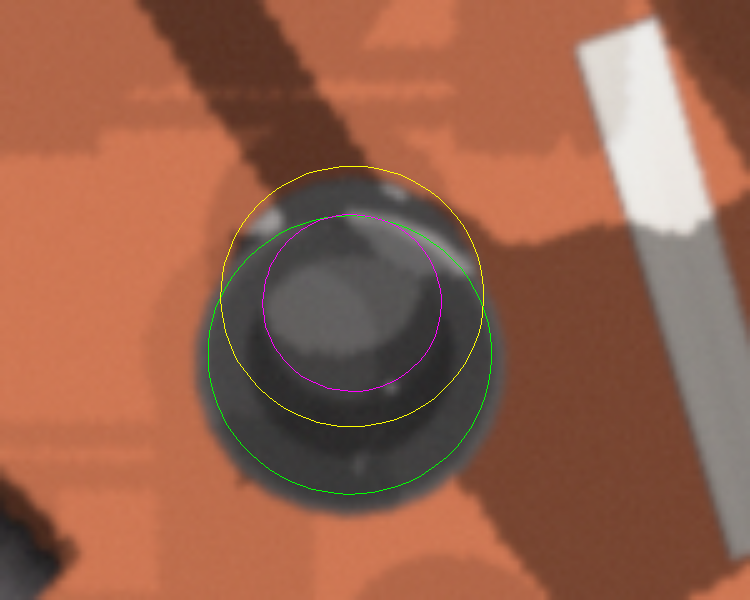

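Request:
play_rows(
  increments="-112 -215 0 0 -1;-112 -215 0 0 -1;-112 -215 0 0 -1;-112 -215 0 0 -1;-112 -215 0 0 -1;-112 -215 0 0 -1;-112 -215 0 0 -1;-112 -215 0 0 -1;-112 -215 0 0 -1",
)

```text
t: 3.2
tool_pos: [0.5151, -0.0593, 0.2587]
orientation: [0.527, 3.097, 0.0]
force: [0.7, 0.7, -0.4]
opening: 0.0929
gripper_force: 0.0
```

```bash
python3 - <<'E'
from h import *
k=robot.calibration('wrist')
a=robot.read_camera('wrist');cv2.imwrite('pics/w2.png',a)
print(robot.read_state()['tool_pos'])
print([(np.round(d['centre'],4).tolist(),round(d['conf'],2)) for d in robot.landmark_of('wrist','thick_gauge')])
G=[.515,-.06]
print(proj('wrist',[G+[0],G+[.05],G+[.135]],k),shift(G+[.086]))
E
```

```text
[ 0.51511992 -0.05933265  0.25872746]
[([0.5167, -0.0619, -0.0027], 0.92)]
[[322.0031538  169.77255631]
 [321.93277211 176.79192292]
 [321.76077873 193.94531345]] [ -0.   -0.6 172.7]
```

View pics/w2.png

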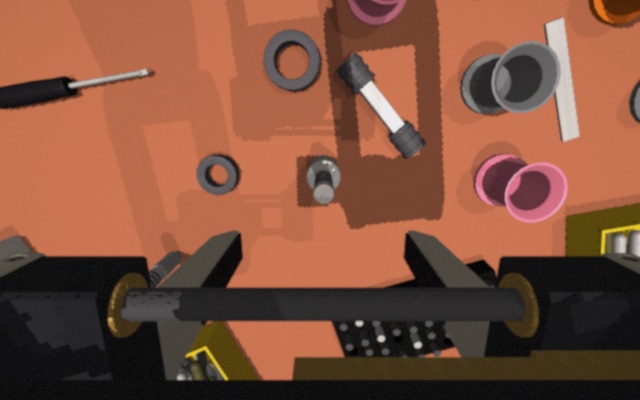

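The overlay puts the wide tube at about (0.481, 0.177). In w2 the gauge's handle top at (323,195) and head at (323,172) match the projection within about 1 px, so I'll descend and grip.

Request:
play_rows(
  increments="0 0 50 0 -1;0 0 100 0 -1;0 0 140 0 -1;0 0 160 0 -1;0 0 173 0 -1;0 0 173 0 -1;0 0 173 0 0.5;0 0 173 0 1;0 0 173 0 1;0 0 173 0 1;0 0 173 0 1;0 0 173 0 1;0 0 173 0 1;0 0 173 0 1;0 0 173 0 1",
  force=40,
)

```text
t: 4.8
tool_pos: [0.5151, -0.0607, 0.0856]
orientation: [-0.53, -3.097, -0.0]
force: [-0.2, -0.5, 0.3]
opening: 0.0255
gripper_force: 0.0
```

Request:
play_rows(
  increments="0 0 0 0 1;0 0 0 0 1;0 0 0 0 1;0 0 0 0 1;0 0 0 0 1",
)

```text
t: 5.3
tool_pos: [0.515, -0.0606, 0.0855]
orientation: [-0.53, -3.096, -0.0]
force: [0.8, 0.7, -1.4]
opening: 0.0194
gripper_force: 40.0
```

Request:
play_rows(
  increments="0 0 -10 0 1;0 0 -30 0 1;0 0 -55 0 1;0 0 -80 0 1;0 0 -105 0 1;0 0 -120 0 1;0 0 -120 0 1;0 0 -120 0 1",
)

```text
t: 6.1
tool_pos: [0.5148, -0.0606, 0.2049]
orientation: [-0.53, -3.096, 0.0]
force: [0.2, -0.4, -5.2]
opening: 0.0193
gripper_force: 40.0
```

```bash
python3 - <<'E'
from h import *
k=robot.calibration('wrist')
a=robot.read_camera('wrist')
s=robot.read_state();p=np.array(s['tool_pos']);print(p,s['force'],s['opening'],s['gripper_force'])
print([(np.round(d['centre'],4).tolist(),round(d['conf'],2)) for d in robot.landmark_of('wrist','thick_gauge')])
t=np.linspace(0,2*np.pi,73);o=p-[0,0,.086]
a3=a.copy()
for r,z in((.021,.003),(.021,.05),(.01,.05)):
  q=proj('wrist',np.c_[o[0]+r*np.cos(t),o[1]+r*np.sin(t),o[2]+z+t*0],k);print(q.mean(0))
  cv2.polylines(a3,[(q*16).round().astype(np.int32)],True,(0,255,0),1,cv2.LINE_AA,4)
cv2.imwrite('pics/w3.png',cv2.resize(a3[130:330,220:420],None,fx=3,fy=3,interpolation=cv2.INTER_CUBIC))
print(shift([.481,.177,p[2]]))
E
```

```text
[ 0.51429241 -0.06051442  0.20406634] [ 0.03595642 -0.00996639 -4.46347539] 0.019704631388258825 39.98402774333954
[([0.5168, -0.0615, 0.118], 0.56)]
[322.52986308 205.09736189]
[322.49576063 224.1999788 ]
[322.4253688  224.29379235]
[ 1.101e+02  2.130e+02 -1.000e-01]
```

View pics/w3.png

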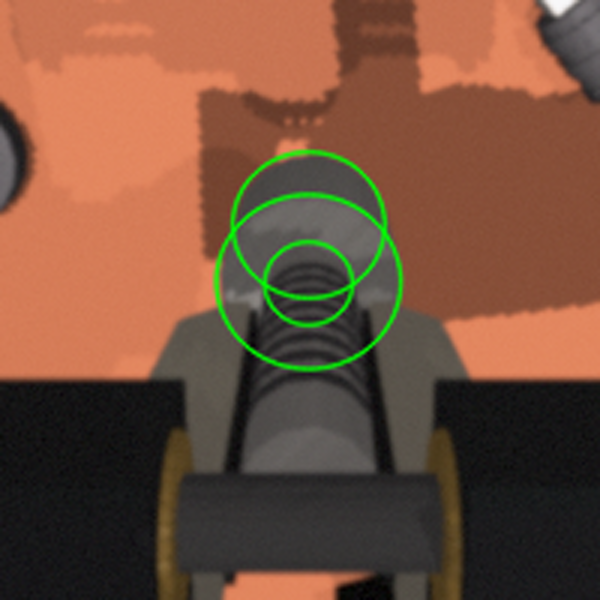

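The gauge is held upright with its axis on the TCP, within about 1 mm of the projection. Next I carry it over the tube.

Request:
play_rows(
  increments="18 35 0 0 1;37 71 0 0 1;55 106 0 0 1;74 142 0 0 1;93 178 0 0 1;104 200 0 0 1;111 213 0 0 1;111 213 0 0 1;111 213 0 0 1;111 213 0 0 1;111 213 0 0 1",
)

```text
t: 7.3
tool_pos: [0.4815, 0.176, 0.2055]
orientation: [-0.532, -3.096, 0.001]
force: [-0.6, -0.2, -5.1]
opening: 0.0196
gripper_force: 40.0
```

```bash
python3 - <<'E'
from h import *
a=robot.read_camera('wrist');k=robot.calibration('wrist');b=robot.read_camera('scene');c=robot.read_camera('top')
p=robot.read_state()['tool_pos'];print(p,robot.read_state()['force'])
for cam in('scene','top','wrist'):
  for q in('thick_gauge','wide_tube','wide_tube_floor'):
    print(cam,q,[(np.round(d['centre'],4).tolist(),round(d['conf'],2)) for d in robot.landmark_of(cam,q) if abs(d['centre'][0]-.48)<.03 and abs(d['centre'][1]-.177)<.03])
def crop(im,u,v,w,f):return cv2.resize(im[v-w:v+w,u-w:u+w],(400,400),interpolation=cv2.INTER_CUBIC)
t=np.linspace(0,2*np.pi,73)
for cam,im in(('wrist',a),('scene',b)):
  for o,r,z in(((.481,.177),.0352,.078),((.481,.177),.036,.0),((p[0]+.001,p[1]),.021,p[2]-.083)):
    q=proj(cam,np.c_[o[0]+r*np.cos(t),o[1]+r*np.sin(t),z+t*0],k if cam=='wrist' else None)
    cv2.polylines(im,[(q*16).round().astype(np.int32)],True,(0,255,0),1,cv2.LINE_AA,4)
cv2.imwrite('pics/c4.png',np.hstack([crop(a,322,200,80,1),crop(b,375,180,50,1)]))
E
```

```text
[0.48143778 0.17643658 0.20566176] [-0.70566662 -0.11985601 -4.27068183]
scene thick_gauge [([0.4768, 0.1756, 0.1196], 0.7)]
scene wide_tube [([0.4829, 0.1761, 0.0032], 0.87)]
scene wide_tube_floor [([0.4816, 0.1785, 0.0085], 0.9)]
top thick_gauge []
top wide_tube [([0.483, 0.1786, -0.0023], 0.43)]
top wide_tube_floor [([0.4844, 0.1751, 0.0079], 0.52)]
wrist thick_gauge [([0.4817, 0.1738, 0.1189], 0.95)]
wrist wide_tube [([0.48, 0.1787, 0.0018], 0.73)]
wrist wide_tube_floor [([0.4805, 0.1734, 0.0084], 0.88)]
```

View pics/c4.png

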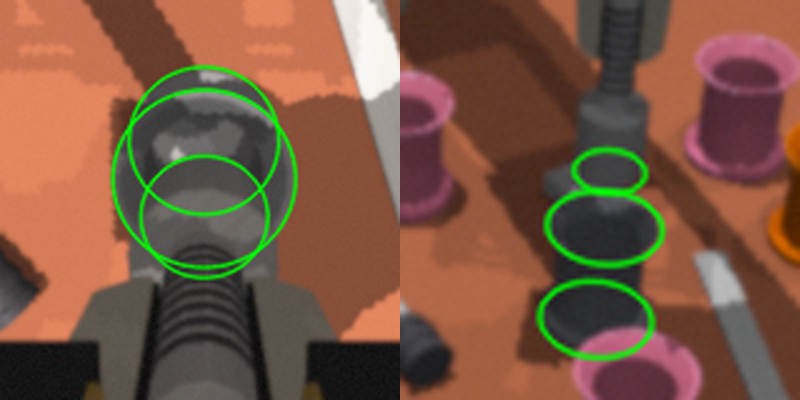

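Both views show the head centred over the bore. I'll lower it to just past the flare, then check forces.

Request:
play_rows(
  increments="0 0 10 0 1;0 0 22 0 1;0 0 34 0 1;0 0 42 0 1;0 0 48 0 1;0 0 52 0 1;0 0 56 0 1;0 0 60 0 1;0 0 63 0 1;0 0 63 0 1;0 0 63 0 1",
)

```text
t: 9.0
tool_pos: [0.4813, 0.1772, 0.1428]
orientation: [0.53, 3.096, 0.0]
force: [-0.2, -0.4, -5.0]
opening: 0.0195
gripper_force: 40.0
```

Request:
play_rows(
  increments="0 0 6 0 1;0 0 12 0 1;0 0 18 0 1;0 0 24 0 1;0 0 29 0 1;0 0 34 0 1;0 0 38 0 1;0 0 41 0 1;0 0 44 0 1;0 0 46 0 1;0 0 46 0 1",
)

```text
t: 10.1
tool_pos: [0.4811, 0.1771, 0.0964]
orientation: [-0.53, -3.096, 0.0]
force: [0.4, -0.5, -4.9]
opening: 0.02
gripper_force: 40.0
```

Request:
play_rows(
  increments="0 0 0.5 0 1;0 0 1 0 1;0 0 1.5 0 1;0 0 2 0 1;0 0 2 0 1;0 0 2 0 1",
)

```text
t: 10.7
tool_pos: [0.4812, 0.1771, 0.0946]
orientation: [0.53, 3.097, -0.0]
force: [-0.4, 0.7, -5.7]
opening: 0.0199
gripper_force: 40.0
```

Request:
play_rows(
  increments="0 0 0.5 0 1;0 0 1 0 1;0 0 1.5 0 1;0 0 1.5 0 1;0 0 1.5 0 1",
)

```text
t: 11.2
tool_pos: [0.4814, 0.1771, 0.0936]
orientation: [0.53, 3.096, 0.0]
force: [-2.0, -1.2, 2.3]
opening: 0.0192
gripper_force: 40.0
```

The head meets the floor at TCP z = 0.0936 (0.0935 expected), and the force has gone from −5 to +2 N. I'll release gently and retreat.

Request:
play_rows(
  increments="0 0 0 0 0.5;0 0 0 0 0.4;0 0 0 0 0.2;0 0 0 0 0;0 0 0 0 -0.2;0 0 0 0 -0.2;0 0 0 0 -0.2;0 0 0 0 -0.2;0 0 -10 0 -0.2;0 0 -40 0 -0.2;0 0 -80 0 -0.2;0 0 -120 0 -0.2;0 0 -150 0 -0.2;0 0 -150 0 -0.2;0 0 -150 0 -0.2",
  force=10,
)

```text
t: 12.7
tool_pos: [0.4818, 0.1773, 0.2444]
orientation: [0.529, 3.094, 0.002]
force: [-0.1, -0.0, -1.1]
opening: 0.0558
gripper_force: 0.0
```

```bash
python3 - <<'E'
from h import *
b=robot.read_camera('scene');s=robot.read_state();print(s['t'],s['tool_pos'],s['force'],s['opening'])
print(robot.landmark_of('scene','thick_gauge'),robot.landmark_of('scene','slim_gauge'))
t=proj('scene',[[.481,.177,.143],[.481,.177,.058]]);print(t)
cv2.imwrite('pics/end.png',cv2.resize(b[120:270,150:410],None,fx=3,fy=3,interpolation=cv2.INTER_CUBIC))
E
```

```text
12.75 [0.48098777 0.17709315 0.24286426] [-0.02735369  0.06102007 -1.06923409] 0.055966765991726966
[{'centre': [0.4765, 0.1779, 0.0079], 'conf': 0.88}] [{'centre': [0.5648, -0.3074, -0.0038], 'conf': 0.7}]
[[377.68657142 165.23551077]
 [375.06979395 192.3342645 ]]
```

View pics/end.png

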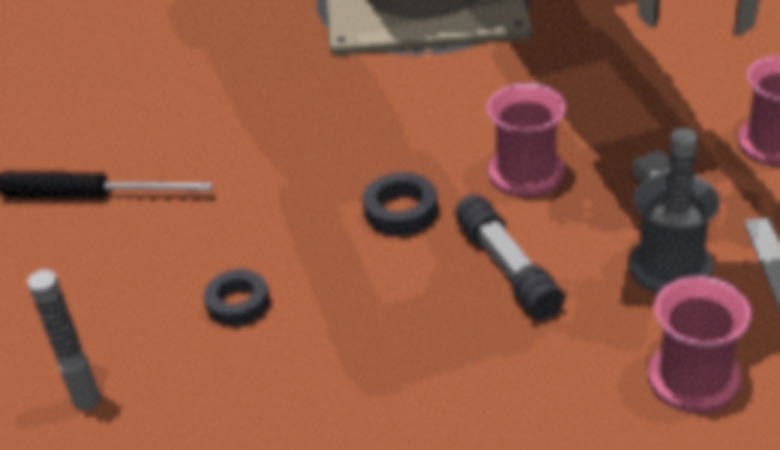

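The gauge stands upright in the grey tube: its handle top is at about (378,166) in the scene view, against (377.7,165.2) expected when fully home. The slim gauge is untouched and the gripper is clear.

```bash
python3 -c "
from plant import robot
print(robot.close_job())"
```

```text
the job is handed in; nothing more can be done
None
```

The thick gauge is standing head down on the wide grey tube's floor with its handle up, the slim gauge was left where it was, and the job was handed in at about 12.8 s.

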